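# Build up the notched slat crib on the ware board

## Robot

A 6-joint arm with a two-finger parallel gripper is mounted at the origin on the work surface. World frame = base frame: x ahead of the robot, y to its left, z up, the work surface at z = 0. Lengths are in m, angles in rad, forces in N, time in s.
With the tool pointing down it reaches from about 0.25 to 0.725 m from the base axis. Payload 4 kg.
Tool frame: the origin (TCP) lies midway between the tips of the shut fingers; the grasp point (between the pads) lies 19 mm behind it; x points along the fingers, y is the direction in which the jaws open and shut, and the axes are right-handed (so a half turn about x gives the same grasp; the last joint's range is limited). The gripper opens to 85 mm and grips with 20 to 120 N. Pads are 22 mm wide; open, the fingers measure 114 mm over their backs; the gripper's body (76 mm by 85 mm) begins 54 mm behind the grasp point. The pads swing forward as they close: fully open they stand 13 mm farther back than shut.
Start: joints at [0, 0.241, 0.005, 1.335, 0, 1.571], TCP at [0.5, -0, 0.231] pointing down, gripper open.
Joint ranges: [-2.72, 2.72], [-1.05, 1.87], [-1.09, 1.28], [-1.99, 2.15], [-1.42, 1.44], [-3.14, 3.14]. Speed limits (rad/s): [2.79, 2.79, 3.14, 3.14, 3.14, 3.14].

## Interface

Orientations are given as a unit quaternion [x, y, z, w].
In Python, from workcell import * gives the robot as it stands.
- The arm moves only by the tool play_rows, never from a script. Its argument "plan" is a list of rows, each a list of 7 numbers: the shift along the tool's x, y, z in mm, then the turn, a rotation vector about the tool's x, y, z in rad, then the closure, from -1 (fully open) to 1 (shut). In form: [[x, y, z, rx, ry, rz, grip], ...]. A call has 1 to 20 rows; each row shifts and turns the commanded pose from where the row before left it, along the tool's axes as they then stand; what a row does not reach is not made up. A row lasts 1/12 s, in which the tool goes at most 41.7 mm and 7.16 degrees, less where a joint would pass 70% of its speed; a pose out of reach is approached as far as the arm can. A call with a gripper value outside its range is refused whole. The fingers move at their own pace and stop on an object; the grip force is fixed at half the most. Time passes only in rows, so rows that do not move let the fingers close. It gives the time, the measured TCP pose, the force and the opening at its end, in the units of the state.
- get_obs(): the state, without advancing time (a new reading comes with each control period).
- camera(name): name is "scene" or "side" or "wrist"; returns a dict with "frame" (400x640x3 uint8, red, green, blue), "depth" (400x640 float32, m along the optical axis (not along the pixel's ray), 0 where there is no reading), "fx", "fy", "cx", "cy" (pixels), "distortion" ([k1, k2, p1, p2, k3] as OpenCV has them; the pictures are not rectified), "camera_from_world" (4x4, takes a point from world to camera coordinates). Camera axes: x right, y up, looking along -z (the intrinsics and any distortion apply to the point x, -y, -z); pixel columns grow to the right and rows downward; lengths in m; the calibration is good to about 2 mm. A picture is of the moment at which its call begins.
- job_done(): hands the job in, once; it reports no verdict.
Trained networks look in a picture, given as the dict that the camera call returned (one of the last four; its "shot" number tells which), for a name from the list of things; names that differ only in an ending like _2 or _b are one class to them, and where a whole thing is asked for, a point or a joint stands for the part that bears it (a point fixed in the world has none). Each returns a list of dicts, best first, with "confidence" (0 to 1); they miss things now and then, are a little off and sometimes report something else, mostly with a low value. They report only what shows in the picture. A call takes as long as a camera call. They do not tell look-alikes from the thing itself.
- search_frame(thing, picture): "centre" ([x, y, z] in m, in world coordinates, good to about 4 mm: the middle of the surface that is visible of it).
- pinpoint(thing, picture): "centre" ([x, y, z] in m, in world coordinates, good to about 4 mm: a listed point, or the origin of a listed thing).
The state is a dict: "clock": time; "joint_pos": joint angles; "joint_vel": joint speeds; "tau": joint torques, N m; "eef_pos": TCP position; "tool_rot": TCP orientation; "ft_force": force on the tool from outside, world axes, zero at the start; "ft_torque": the same for the moment, N m; "grip_width": finger opening in m.
Only numpy, scipy, OpenCV 4.12 (cv2) and the standard library are available. Lean on these libraries where they do the work, as an engineer would, in place of code of your own. Each camera call takes 0.05 s, during which the arm holds its last target. There are 200 camera calls.

## Task

Build up the drying crib on the ware board with the three notched wooden slats from the sloping rack: first lay the two long narrow slats crosswise over the two cleats, notches down and fully home on both, parallel and spaced evenly about the board's middle so that the wide slat's notches will fit over them; then lay the short wide slat crosswise over the middle of the two long ones, its notches fully home too. The cleats are bolted through slots and may stand several millimetres to either side of their nominal place, so feel for the notches, and set the slats down gently, never dropping or pounding them; leave the brush, sponge and rubber stamp where they are.

Things in the scene. Friction and masses are not known exactly. Their poses are not given: they have to be found in the camera images.
- board: Fixed plywood ware board 250 x 250 x 18 mm, flat; origin: centre of its underside, z up. Two parallel wooden cleats run along its x, each 170 long x 20 wide, tops 40 mm above the origin, centre lines 110 mm apart, nominally at y = -55 and +55 mm; but both are shifted together along the board's y by the same unknown amount, up to 8 mm
- crib (a point): Middle of the board's top face, 18 mm above board, same axes. Finished crib: long slats along the board's y, middles at x = -40 and +40 mm, undersides 14 mm above this point when home on the cleats (22 if riding on them); wide slat along the board's x, its middle over this point, underside 26 mm above it when home on the long slats (34 if riding on them)
- rack: Fixed sloping white rack, 270 wide, 195 deep, 120 mm high; origin: centre of its underside on the table. The slope rises along the rack's +x at 0.40 rad (23 degrees) to the horizontal. Three slats lie side by side up the slope, 84 mm apart, each on its own runner 14 mm wide and 14 mm high, their lower ends against a stop 10 mm thick which reaches 12 mm above the runners
- long_a: Long pale wooden slat, 180 x 28 x 20 mm thick. Origin: centre of the underside at one end (the lower in the rack); x along the slat (up the slope at the start), y across, z out of its plain top. The underside has two notches across its full width, each 25 mm long and 8 mm deep, centred 55 mm either side of mid-length. About 65 g, varies
- long_b: Long pale wooden slat, 180 x 28 x 20 mm thick. Origin: centre of the underside at one end (the lower in the rack); x along the slat (up the slope at the start), y across, z out of its plain top. The underside has two notches across its full width, each 25 mm long and 8 mm deep, centred 55 mm either side of mid-length. About 65 g, varies
- wide: Short wide pale wooden slat, 140 x 56 x 24 mm thick. Origin: centre of the underside at one end (the lower in the rack); x along the slat (up the slope at the start), y across, z out of its plain top. The underside has two notches across its full width, each 38 mm long and 8 mm deep, centred 40 mm either side of mid-length. About 120 g, varies
- long_a_mid (a point): Point of slat long_a at mid-length, mid-width, at the level of its underside; same axes as the slat
- wide_mid (a point): Point of slat wide at mid-length, mid-width, at the level of its underside; same axes as the slat
- long_b_mid (a point): Point of slat long_b at mid-length, mid-width, at the level of its underside; same axes as the slat
- brush: Wide flat brush, 190 mm long, lying on the table between rack and board; leave alone
- stamp: Dark rubber stamp, 42 x 26 x 38 mm, standing on the ware board at its far left corner; leave alone
- sponge: Yellow sponge block 110 x 70 x 35 mm on the table near the robot; leave alone
Mind the look-alikes: they are no part of the job. Leave any orange look-alike of the long_b alone. Leave any turquoise look-alike of the long_a alone.

How it is judged:
On the way:
1. both long slats lie crosswise over the cleats, notches home (((x of long_a_mid in the frame of board between 0.025 and 0.055 m and y of long_a_mid in the frame of board between -0.018 and 0.018 m and z of long_a_mid in the frame of board between 0.0285 and 0.0355 m and angle between the x axis of each of long_a, long_b and the y axis of board, either way round below 0.15 rad and angle between each of long_a, long_b's own z axis and vertical below 0.05 rad and linear speed of each of long_a, long_b below 0.02 m/s and x of long_b_mid in the frame of board between -0.055 and -0.025 m and y of long_b_mid in the frame of board between -0.018 and 0.018 m and z of long_b_mid in the frame of board between 0.0285 and 0.0355 m) or (x of long_a_mid in the frame of board between -0.055 and -0.025 m and y of long_a_mid in the frame of board between -0.018 and 0.018 m and z of long_a_mid in the frame of board between 0.0285 and 0.0355 m and angle between the x axis of each of long_a, long_b and the y axis of board, either way round below 0.15 rad and angle between each of long_a, long_b's own z axis and vertical below 0.05 rad and linear speed of each of long_a, long_b below 0.02 m/s and x of long_b_mid in the frame of board between 0.025 and 0.055 m and y of long_b_mid in the frame of board between -0.018 and 0.018 m and z of long_b_mid in the frame of board between 0.0285 and 0.0355 m))), for 0.2 s.
At the end, for the whole second after the job is handed in: Long slats along board y at x -40 and +40 mm (+-15), y 0 (+-18), underside 32 mm (+-3.5) above the board origin; wide slat along board x, middle at x 0 (+-16), y 0 (+-20), underside at 44 mm (+-3.5); all within 0.15 rad of square, notches down, level, at rest, released (((x of long_a_mid in the frame of board between 0.025 and 0.055 m and y of long_a_mid in the frame of board between -0.018 and 0.018 m and z of long_a_mid in the frame of board between 0.0285 and 0.0355 m and angle between the x axis of each of long_a, long_b and the y axis of board, either way round below 0.15 rad and angle between each of long_a, long_b's own z axis and vertical below 0.05 rad and linear speed of each of long_a, long_b below 0.02 m/s and x of long_b_mid in the frame of board between -0.055 and -0.025 m and y of long_b_mid in the frame of board between -0.018 and 0.018 m and z of long_b_mid in the frame of board between 0.0285 and 0.0355 m) or (x of long_a_mid in the frame of board between -0.055 and -0.025 m and y of long_a_mid in the frame of board between -0.018 and 0.018 m and z of long_a_mid in the frame of board between 0.0285 and 0.0355 m and angle between the x axis of each of long_a, long_b and the y axis of board, either way round below 0.15 rad and angle between each of long_a, long_b's own z axis and vertical below 0.05 rad and linear speed of each of long_a, long_b below 0.02 m/s and x of long_b_mid in the frame of board between 0.025 and 0.055 m and y of long_b_mid in the frame of board between -0.018 and 0.018 m and z of long_b_mid in the frame of board between 0.0285 and 0.0355 m)) and y of wide_mid in the frame of board between -0.02 and 0.02 m and x of wide_mid in the frame of board between -0.016 and 0.016 m and z of wide_mid in the frame of board between 0.0405 and 0.0475 m and angle between the x axis of wide and the x axis of board, either way round below 0.15 rad and angle between wide's own z axis and vertical below 0.05 rad and linear speed of wide below 0.02 m/s); the robot touches nothing.
It fails at once if a slat is pounded or dropped onto the board, the cleats or another slat (over 60 N) (contact force between any of long_a, wide, long_b and board above 60 N or contact force between wide and long_a above 60 N or contact force between wide and long_b above 60 N).
It fails at once if a bystander (brush, stamp or sponge) is moved more than 30 mm (distance of any of brush, stamp, sponge from where it was at the start of the episode above 0.03 m).
It also fails if it takes over 72 s, if anything falls off the work surface, if the arm or the gripper's body presses on something with over 40 N, if the wrist force passes 120 N, or if a joint passes its speed limit or range.

## Working session

There is one attempt and no reset: what is moved stays moved. The work goes in short steps, Python scripts to look and compute and a tool call to move; the robot and the scene stay as the last step left them, time stands still between calls to the robot, and variables do not carry over. Pictures are saved under pics/ and viewed, about 8 in all and at most 12, crops included, and the job is handed in when it is done.

Besides the shell and the picture viewer there is one more tool, called after "Request:" as a command line: name --pt "numbers of a row" for each row, then --argument value for the rest. play_rows: Moves the arm, as the interface text tells. Its arguments: {"type":"object","properties":{"plan":{"type":"array","items":{"type":"array","items":{"type":"number"}}}},"required":["plan"]}

```bash
mkdir -p pics; ls; python3 - <<'E'
from workcell import *
import cv2,numpy as np
o=get_obs();print(o)
ps=[]
for n in ["scene","side"]:
    p=camera(n);ps.append(p['frame'])
    for t in ["board","rack","long_a","wide","brush","stamp","sponge","long_a_mid","wide_mid","crib"]:
        try:
            print(n,t,"PP",[(np.round(d['centre'],3).tolist(),round(d['confidence'],2)) for d in pinpoint(t,p)[:4]])
        except Exception as e: print(n,t,e)
    cv2.imwrite(f"pics/{n}0.png",p['frame'][:,:,::-1])
    np.savez(f"{n}0.npz",**{k:np.array(v) for k,v in p.items()})
E
```

```text
pics
{'clock': 0.0, 'joint_pos': array([-1.46046181e-05,  2.41419832e-01,  3.74651033e-03,  1.33515772e+00,
        3.64413556e-05,  1.57085065e+00]), 'joint_vel': array([ 0.00150662,  0.00129832, -0.00079999, -0.00049171, -0.00080303,
        0.00011471]), 'tau': array([ 5.50268451e-04, -3.72315860e+01,  2.52406776e+01,  1.67737965e-02,
        2.29149265e-05,  1.14679995e-05]), 'eef_pos': array([4.99395514e-01, 3.76647067e-06, 2.30418002e-01]), 'tool_rot': array([-0.4995174 , -0.50050028,  0.50051656, -0.49946472]), 'ft_force': array([-0.47045189, -0.69428751, -1.35929786]), 'ft_torque': array([-0.01677297,  0.00619049, -0.03166872]), 'grip_width': 0.08525756198856023}
scene board PP [([0.564, 0.224, 0.001], 0.85)]
scene rack PP [([0.49, -0.253, 0.002], 0.96)]
scene long_a PP [([0.391, -0.186, 0.034], 0.94), ([0.406, -0.268, 0.031], 0.76), ([0.315, -0.297, 0.0], 0.76), ([0.217, 0.197, -0.002], 0.73)]
scene wide PP [([0.421, -0.352, 0.036], 0.85)]
scene brush PP [([0.631, -0.001, -0.001], 0.91)]
scene stamp PP [([0.657, 0.333, 0.017], 0.72)]
scene sponge PP [([0.413, -0.011, -0.002]
[... 436 characters left out ...]
)]
side long_a PP [([0.312, -0.297, 0.001], 0.85), ([0.392, -0.186, 0.031], 0.84), ([0.409, -0.261, 0.029], 0.65), ([0.22, 0.195, 0.002], 0.64)]
side wide PP [([0.421, -0.346, 0.036], 0.59)]
side brush PP [([0.631, -0.003, -0.002], 0.74), ([0.475, -0.169, 0.072], 0.57)]
side stamp PP [([0.628, -0.004, -0.002], 0.59), ([0.562, 0.225, -0.0], 0.38)]
side sponge PP [([0.41, -0.004, -0.002], 0.98), ([0.627, -0.002, -0.002], 0.36)]
side long_a_mid PP [([0.476, -0.169, 0.07], 0.68), ([0.307, 0.166, 0.002], 0.6), ([0.563, 0.226, -0.002], 0.32)]
side wide_mid PP [([0.486, -0.333, 0.059], 0.64), ([0.563, 0.226, -0.003], 0.46), ([0.407, -0.264, 0.03], 0.38)]
side crib PP [([0.563, 0.226, 0.021], 0.91)]
```

View pics/scene0.png

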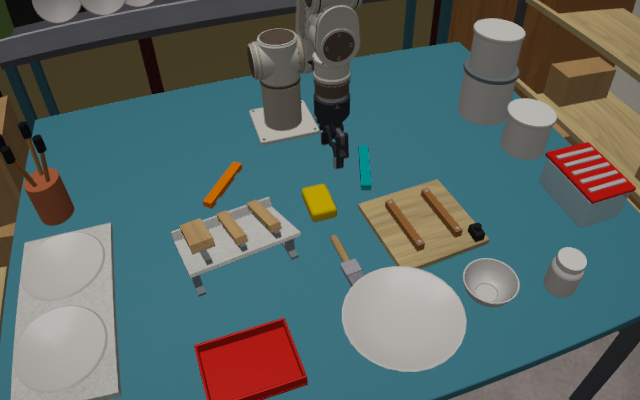

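View pics/side0.png

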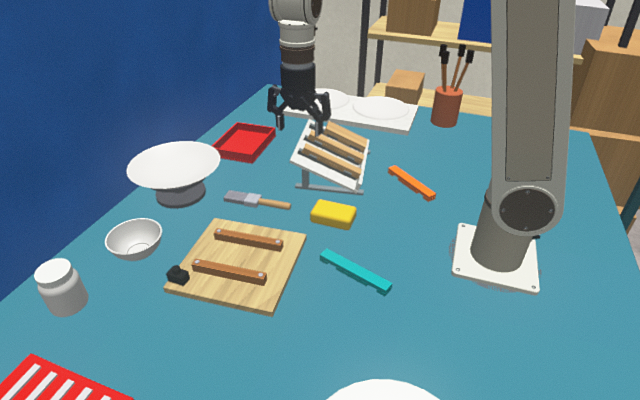

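The slats are the three pale pieces on the rack (scene px (197,237), (232,228), (263,217)). The board has brown cleats near (405,222) and (441,211), and the orange and turquoise look-alikes lie on the table. Next I'll get metric fits from depth.

```bash
cat > h.py <<'E'
import numpy as np,cv2
def cloud(p):
    d=np.asarray(p['depth']);v,u=np.nonzero(d>0)
    K=np.array([[p['fx'],0,p['cx']],[0,p['fy'],p['cy']],[0,0,1]],float)
    n=cv2.undistortPoints(np.stack([u,v],1).astype(np.float64)[:,None],K,np.asarray(p['distortion'],float))[:,0]
    z=d[v,u];c=np.stack([n[:,0]*z,-n[:,1]*z,-z],1)
    T=np.linalg.inv(np.asarray(p['camera_from_world'],float))
    return c@T[:3,:3].T+T[:3,3],np.asarray(p['frame'])[v,u].astype(int)
def rect(q):
    (c,s,a)=cv2.minAreaRect((q*1000).astype(np.float32)); 
    if s[0]<s[1]: s=s[::-1];a+=90
    a=(a+90)%180-90
    return np.round(c,1),np.round(s,1),round(a,2)
E
python3 - <<'E'
from h import *
for n in ['scene','side']:
    P,C=cloud(dict(np.load(n+'0.npz')))
    sat=C.max(1)-C.min(1); 
    b=(abs(P[:,0]-.563)<.19)&(abs(P[:,1]-.225)<.19)
    bt=b&(abs(P[:,2]-.018)<.005)&(sat>30)&(C[:,0]>C[:,2]+20)
    print(n,'board',rect(P[bt][:,:2]),np.median(P[bt][:,2]))
    ct=b&(abs(P[:,2]-.04)<.004)&(C[:,0]>C[:,2]+20)
    Q=P[ct]
    for dx in (0,1):
        yy=Q[:,1]-.225+0.25*(Q[:,0]-.563)
        m=(yy>0) if dx else (yy<0)
        print(' cleat',m.sum(),rect(Q[m][:,:2]) if m.sum()>5 else '', np.median(Q[m][:,2]), Q[m].mean(0))
    # rack slats
    r=(abs(P[:,0]-.49)<.15)&(abs(P[:,1]+.253)<.17)&(P[:,2]>.02)
    wood=r&(sat>35)&(C[:,0]>C[:,2]+35)
    th=.19
    R=P[wood]; yl=-(R[:,0]-.49)*np.sin(th)+(R[:,1]+.253)*np.cos(th)
    for k in (-.084,0,.084):
        q=R[abs(yl-k)<.04]
        # dominant plane: slope .4
        nn=np.array([-np.sin(.4)*np.cos(th),-np.sin(.4)*np.sin(th),np.cos(.4)])
        h=q@nn; hs=np.sort(h); top=np.percentile(h,97)
        hist,e=np.histogram(h,40); 
        q=q[h>e[hist[20:].argmax()+20]-.004]
        ex=np.array([np.cos(.4)*np.cos(th),np.cos(.4)*np.sin(th),np.sin(.4)]);ey=np.cross(nn,ex)
        w,V=np.linalg.eigh(np.cov(q.T))
        c=rect(np.stack([q@ex,q@ey],1)); cc=c[0]/1000
        print(' slat',k,len(q),c,'normal',np.round(V[:,0]*np.sign(V[2,0]),3),'long',np.round(V[:,2],3),'topc',np.round(cc[0]*ex+cc[1]*ey+np.median(q@nn)*nn,4))
    wr=r&(sat<25)&(C.min(1)>120)
    print(' rack white',wr.sum(),P[wr].min(0),P[wr].max(0),rect(P[wr][:,:2]))
E
```

```text
scene board (array([566.6, 224.6]), array([253.4, 252. ]), 4.8) 0.01758535217484114
 cleat 404 (array([569.5, 169.2]), array([172.7,  23.6]), 4.21) 0.03962892104370086 [0.57324988 0.16890919 0.03960968]
 cleat 373 (array([584.6, 285.1]), array([214.4,  59.4]), 18.47) 0.03934956635924658 [0.56843237 0.27848555 0.03943825]
 slat -0.084 556 (array([ 406.2, -422.3]), array([144.6,  55.1]), -1.38) normal [-0.377 -0.079  0.923] long [-0.91  -0.156 -0.385] topc [ 0.4782 -0.3381  0.0835]
 slat 0 349 (array([ 428. , -339.1]), array([182.1,  27.2]), -1.07) normal [-0.376 -0.097  0.921] long [-0.909 -0.152 -0.388] topc [ 0.4838 -0.2523  0.0879]
 slat 0.084 351 (array([ 432. , -256.5]), array([181.7,  29. ]), -1.35) normal [-0.373 -0.101  0.922] long [-0.91  -0.154 -0.385] topc [ 0.4719 -0.1704  0.0893]
 rack white 3370 [ 0.37675261 -0.39907597  0.02008376] [ 0.62074463 -0.10279487  0.10398581] (array([ 496.7, -251.3]), array([270.7, 212. ]), -79.98)
side board (array([564.3, 226.3]), array([252.9, 251.4]), -85.07) 0.018832897486782407
 cleat 480 (array([569.3, 168.8]), array([170.3,  25.7]), 4.23) 0.040836769776457116 [0.56654865 0.17152302 0.04066081]
 cleat 597 (array([561.7, 281.1]), array([175.2,  43. ]), 13.44) 0.040363293307326686 [0.55655654 0.28133355 0.04024283]
 slat -0.084 402 (array([ 404.8, -419.9]), array([138.6,  63.8]), -1.68) normal [-0.385 -0.047  0.922] long [-0.909 -0.153 -0.387] topc [ 0.4762 -0.336   0.0834]
 slat 0 302 (array([ 426.6, -336.9]), array([176.8,  35.2]), -0.07) normal [-0.382 -0.041  0.923] long [-0.909 -0.163 -0.383] topc [ 0.4821 -0.2504  0.0876]
 slat 0.084 364 (array([ 428.8, -253.7]), array([177.1,  30.4]), -0.94) normal [-0.389 -0.004  0.921] long [-0.91  -0.157 -0.384] topc [ 0.4681 -0.1683  0.0891]
 rack white 1298 [ 0.37377933 -0.39804668  0.02001085] [ 0.61680053 -0.10081614  0.10854666] (array([ 494.4, -248.9]), array([273.1, 203.9]), -80.74)
```

```bash
cat >> h.py <<'E'
from scipy.spatial.transform import Rotation as Ro
def go(pos,xdir,ydir):
    "print shift (tool mm) and then rotvec (tool) from measured pose to target"
    from workcell import get_obs
    o=get_obs();R=Ro.from_quat(o['tool_rot'])
    x=np.array(xdir,float);x/=np.linalg.norm(x);y=np.array(ydir,float);y-=x*(x@y);y/=np.linalg.norm(y)
    T=Ro.from_matrix(np.stack([x,y,np.cross(x,y)],1))
    print('t',round(o['clock'],2),'pos',np.round(o['eef_pos'],4),'j',np.round(o['joint_pos'],2),'F',np.round(o['ft_force'],1),'w',round(o['grip_width'],4))
    print('shift',np.round(R.inv().apply(np.array(pos)-o['eef_pos'])*1000,1),'turn',np.round((R.inv()*T).as_rotvec(),4))
E
python3 -c "
from h import *
go([.5,.2,.33],[0,0,-1],[np.cos(.085),np.sin(.085),0])"
```

```text
t 1.1 pos [ 0.5    -0.      0.2313] j [-0.    0.24  0.01  1.34 -0.    1.57] F [ 1.4  0.1 -0.5] w 0.0854
shift [ -98.7    0.  -200. ] turn [-0.085  0.     0.   ]
```

Request:
play_rows --pt "-14 0 -28 0 0 0 -1" --pt "-14 0 -29 -0.085 0 0 -1" --pt "-14 0 -29 0 0 0 -1" --pt "-14 0 -29 0 0 0 -1" --pt "-14 0 -29 0 0 0 -1" --pt "-14 0 -28 0 0 0 -1" --pt "-14 0 -28 0 0 0 -1" --pt "0 0 0 0 0 0 -1" --pt "0 0 0 0 0 0 -1"

```text
clock: 1.85
eef_pos: [0.488, 0.2009, 0.3299]
tool_rot: [0.478, 0.521, -0.477, 0.522]
ft_force: [0.4, -0.7, -0.3]
grip_width: 0.0854
```

```bash
cat > cl.py <<'E'
from h import *
def cleats(p):
    P,C=cloud(p)
    th=.085;e=np.array([[np.cos(th),np.sin(th)],[-np.sin(th),np.cos(th)]])
    c=np.array([.5655,.2255])
    B=(P[:,:2]-c)@e.T
    bt=(abs(P[:,2]-.018)<.006)&(abs(B)<.16).all(1)&(C[:,0]>C[:,2]+20)
    print('board',bt.sum(),rect(P[bt][:,:2]),np.percentile(B[bt],[0.5,99.5],axis=0).round(4).tolist(),np.median(P[bt][:,2]))
    for s in (-1,1):
        m=(abs(P[:,2]-.04)<.006)&(abs(B[:,0])<.08)&(abs(B[:,1]-s*.055)<.025)
        q=B[m]
        print('cleat',s,m.sum(),rect(P[m][:,:2]),np.percentile(q,[2,98],axis=0).round(4).tolist(),q.mean(0),np.polyfit(q[:,0],q[:,1],1),np.median(P[m][:,2]))
if __name__=="__main__":
    from workcell import *
    p=camera("wrist");cv2.imwrite("pics/w1.png",p['frame'][:,:,::-1]);cleats(p)
    cleats(dict(np.load('scene0.npz')));cleats(dict(np.load('side0.npz')))
    for t in ("board","crib"): print([(d['centre'],d['confidence']) for d in pinpoint(t,p)[:2]])
E
python3 cl.py; python3 -c "
from h import *
go([.5,.2,.33],[0,0,-1],[np.cos(.085),np.sin(.085),0])"
```

```text
board 20986 (array([564.4, 224.4]), array([249.3, 248.1]), 4.88) [[-0.1246, -0.1239], [0.1215, 0.1219]] 0.019028481045473417
cleat -1 1328 (array([570.7, 169.9]), array([159. ,  19.8]), 5.02) [[-0.076, -0.0654], [0.0766, -0.0465]] [-4.05072304e-05 -5.55416250e-02] [ 0.00285407 -0.05554151] 0.04101287469025122
cleat 1 1561 (array([561.2, 278.3]), array([159.2,  20.4]), 4.73) [[-0.0765, 0.0431], [0.0764, 0.0628]] [0.00126887 0.0532328 ] [-0.00836751  0.05324342] 0.04098849050271314
board 5394 (array([566.7, 224.5]), array([253.4, 252.3]), 4.71) [[-0.1227, -0.1253], [0.1259, 0.1213]] 0.01756059678987354
cleat -1 411 (array([570.4, 169.1]), array([160. ,  23.9]), 3.97) [[-0.0767, -0.0672], [0.0764, -0.0464]] [ 0.001706   -0.05736815] [-0.00677432 -0.0573566 ] 0.0396740908475981
cleat 1 386 (array([561.7, 277.9]), array([157.8,  25.7]), 5.38) [[-0.0738, 0.0416], [0.0782, 0.064]] [0.00428679 0.05194543] [0.00682591 0.05191617] 0.03929206986832168
board 6658 (array([564.1, 226.2]), array([252.9, 251.4]), -85.2) [[-0.1262, -0.122], [0.1212, 0.1258]] 0.018833945760142246
cleat -1 506 (array([570.2, 169.1]), array([158.8,  25.9]), 4.45) [[-0.0763, -0.0658], [0.0761, -0.0446]] [-0.0013249  -0.05332391] [ 0.0019323  -0.05332135] 0.040692968369850646
cleat 1 619 (array([560.8, 280.6]), array([159.9,  24.8]), 5.77) [[-0.0771, 0.0447], [0.0765, 0.0656]] [-0.00157899  0.05670427] [0.00529852 0.05671264] 0.04033580559415306
[([0.5615, 0.2243, 0.0066], 0.93)]
[([0.5635, 0.2241, 0.0157], 0.57)]
t 2.0 pos [0.4876 0.1986 0.3286] j [ 0.39  0.28  0.31  1.6  -0.    1.87] F [-0.7 -0.   0.2] w 0.0851
shift [-1.5 12.5 -0.4] turn [-0.0009  0.0008  0.0014]
```

View pics/w1.png

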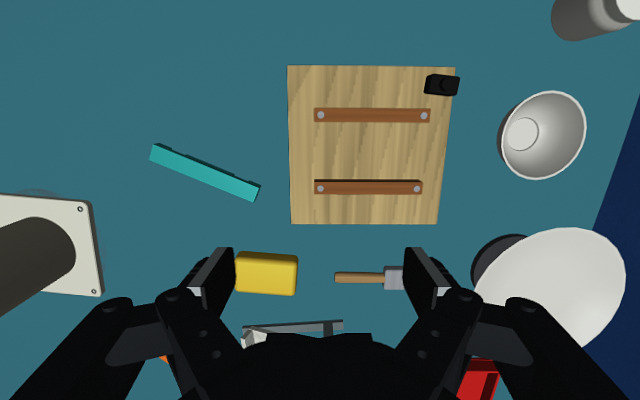

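The wrist picture shows the cleats at rows 115 and 187, centred on the board within about 1 mm in y. The stamp is at the board corner (440,85). Next is the approach to the first long slat.

```bash
cat >> h.py <<'E'
ps=.17
N=np.array([-np.sin(.4)*np.cos(ps),-np.sin(.4)*np.sin(ps),np.cos(.4)]);RY=np.array([-np.sin(ps),np.cos(ps),0])
TOP={'1':np.array([.470,-.1694,.0892]),'2':np.array([.483,-.2514,.0877]),'w':np.array([.477,-.337,.0834])}
BX=np.array([np.cos(.085),np.sin(.085),0]);BY=np.array([-np.sin(.085),np.cos(.085),0]);BC=np.array([.5647,.2248,0])
def slat(k,off): go(TOP[k]+off*N,-N,RY)
def place(bx,by,z,long=True): go(BC+bx*BX+by*BY+[0,0,z],[0,0,-1],BX if long else BY)
E
python3 -c "
from h import *
slat('1',.08)"
```

```text
t 2.0 pos [0.4876 0.1986 0.3286] j [ 0.39  0.28  0.31  1.6  -0.    1.87] F [-0.7 -0.   0.2] w 0.0851
shift [166.1 -79.3 367.7] turn [-1.632  -0.3042  0.3326]
```

Request:
play_rows --pt "15 -7 33 0 0 0 -0.2" --pt "15 -7 33 0 0 0 -0.2" --pt "15 -7 34 0 0 0 -0.2" --pt "15 -7 34 0 0 0 -0.2" --pt "15 -7 33 0 0 0 -0.2" --pt "15 -7 33 0 0 0 -0.2" --pt "15 -7 34 0 0 0 -0.2" --pt "15 -7 33 0 0 0 -0.2" --pt "15 -8 34 0 0 0 -0.2" --pt "15 -8 33 0 0 0 -0.2" --pt "16 -8 34 0 0 0 -0.2" --pt "0 0 0 -0.1166 -0.0217 0.0238 -0.2" --pt "0 0 0 -0.1166 -0.0217 0.0238 -0.2" --pt "0 0 0 -0.1166 -0.0217 0.0238 -0.2" --pt "0 0 0 -0.1166 -0.0217 0.0238 -0.2" --pt "0 0 0 -0.1166 -0.0217 0.0238 -0.2" --pt "0 0 0 -0.1166 -0.0217 0.0238 -0.2" --pt "0 0 0 -0.1166 -0.0217 0.0238 -0.2" --pt "0 0 0 -0.1166 -0.0217 0.0238 -0.2" --pt "0 0 0 -0.1166 -0.0217 0.0238 -0.2"

```text
clock: 3.67
eef_pos: [0.4379, -0.1746, 0.1627]
tool_rot: [0.156, 0.587, -0.139, 0.782]
ft_force: [0.1, 0.3, 0.1]
grip_width: 0.0514
```

Request:
play_rows --pt "0 0 0 -0.1166 -0.0217 0.0238 -0.2" --pt "0 0 0 -0.1166 -0.0217 0.0238 -0.2" --pt "0 0 0 -0.1166 -0.0217 0.0238 -0.2" --pt "0 0 0 -0.1166 -0.0217 0.0238 -0.2" --pt "0 0 0 -0.1166 -0.0217 0.0238 -0.2" --pt "0 0 0 0 0 0 -0.2" --pt "0 0 0 0 0 0 -0.2"

```text
clock: 4.25
eef_pos: [0.4381, -0.1749, 0.1627]
tool_rot: [-0.045, 0.551, 0.07, 0.831]
ft_force: [0.2, -0.8, -0.4]
grip_width: 0.0515
```

```bash
python3 -c "
from h import *
from workcell import *
slat('1',-.0)
p=camera('wrist');cv2.imwrite('pics/w2.png',p['frame'][:,:,::-1])
np.savez('w2.npz',**{k:np.array(v) for k,v in p.items()})
P,C=cloud(p)
X=np.cross(RY,N)
for k in TOP:
    d=P-TOP[k];m=(abs(d@N)<.006)&(abs(d@X)<.1)&(abs(d@RY)<.04)&(C[:,0]>C[:,2]+35)
    q=d[m]
    if m.sum()>20: print(k,m.sum(),rect(np.stack([q@X,q@RY],1)),np.median(q@N))
"
```

```text
t 4.25 pos [ 0.4381 -0.1749  0.1627] j [-0.55  0.01 -0.53  0.72  0.26 -0.67] F [ 0.2 -0.8 -0.4] w 0.0515
shift [80.3 -0.   1.2] turn [-0.0052  0.0001 -0.0006]
1 7186 (array([-2.1, -0.6]), array([179.4,  27.8]), -0.17) 0.0002724609690663559
2 6328 (array([-6.9, -1.3]), array([167.4,  28.6]), -0.13) 0.0014167004908554176
w 11404 (array([-0.8, -0.9]), array([139.7,  57.6]), 0.32) 0.001624849222320169
```

View pics/w2.png

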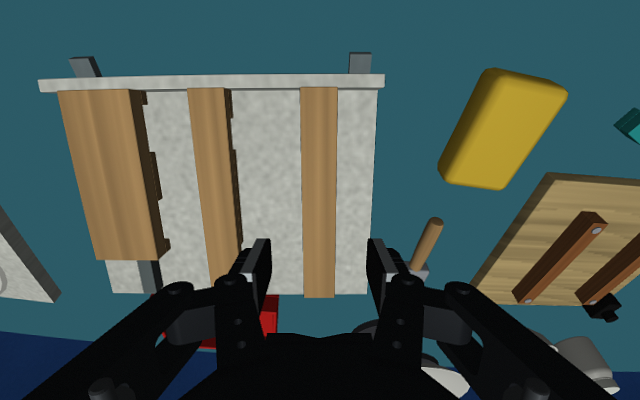

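The wrist view shows slat 1 centred between the fingers (column 318). The other slats are clear of the fingers, so I'll descend and grip.

Request:
play_rows --pt "30 0 0 0 0 0 -0.2" --pt "30 -0.5 -1 0 0 0 -0.2" --pt "20 0 0 0 0 0 -0.2" --pt "12 0 0 0 0 0 -0.2" --pt "10 0 0 0 0 0 -0.2" --pt "9 0 0 0 0 0 -0.2" --pt "0 0 0 0 0 0 -0.2" --pt "0 0 0 0 0 0 1" --pt "0 0 0 0 0 0 1" --pt "0 0 0 0 0 0 1" --pt "0 0 0 0 0 0 1" --pt "0 0 0 0 0 0 1" --pt "0 0 0 0 0 0 1"

```text
clock: 5.38
eef_pos: [0.4815, -0.1674, 0.0614]
tool_rot: [-0.047, 0.549, 0.071, 0.831]
ft_force: [-1.7, -0.5, 3.3]
grip_width: 0.0271
```

```bash
python3 -c "
from h import *
slat('1',-.031)"
```

```text
t 5.38 pos [ 0.4815 -0.1674  0.0614] j [-0.48  0.22 -0.61  0.41  0.24 -0.61] F [-1.7 -0.5  3.3] w 0.0271
shift [ 0.9 -0.   0. ] turn [ 0.0008  0.0025 -0.0008]
```

Request:
play_rows --pt "-10 0 0 0 0 0 1" --pt "-20 0 0 0 0 0 1" --pt "-30 0 0 0 0 0 1" --pt "-35 0 0 0 0 0 1" --pt "-35 0 0 0 0 0 1" --pt "-30 0 0 0 0 0 1" --pt "0 0 0 0 0 0 1"

```text
clock: 5.97
eef_pos: [0.4213, -0.1801, 0.2145]
tool_rot: [-0.049, 0.546, 0.069, 0.833]
ft_force: [1.3, -0.4, -0.2]
grip_width: 0.0275
```

```bash
python3 -c "
from h import *
place(.04,-.0018,.12)"
```

```text
t 5.97 pos [ 0.4213 -0.1801  0.2145] j [-0.58 -0.07 -0.46  0.86  0.27 -0.71] F [ 1.3 -0.4 -0.2] w 0.0275
shift [184.  370.2 192.1] turn [ 1.6314  0.3161 -0.3341]
```

Request:
play_rows --pt "0 0 0 0.1165 0.0226 -0.0239 1" --pt "0 0 0 0.1165 0.0226 -0.0239 1" --pt "0 0 0 0.1165 0.0226 -0.0239 1" --pt "0 0 0 0.1165 0.0226 -0.0239 1" --pt "0 0 0 0.1165 0.0226 -0.0239 1" --pt "0 0 0 0.1165 0.0226 -0.0239 1" --pt "0 0 0 0.1165 0.0226 -0.0239 1" --pt "0 0 0 0.1165 0.0226 -0.0239 1" --pt "0 0 0 0.1165 0.0226 -0.0239 1" --pt "0 0 0 0.1165 0.0226 -0.0239 1" --pt "0 0 0 0.1165 0.0226 -0.0239 1" --pt "0 0 0 0.1165 0.0226 -0.0239 1" --pt "0 0 0 0.1165 0.0226 -0.0239 1" --pt "0 0 0 0.1165 0.0226 -0.0239 1" --pt "0 0 0 0 0 0 1"

```text
clock: 7.22
eef_pos: [0.4205, -0.1783, 0.2072]
tool_rot: [0.477, 0.525, -0.479, 0.516]
ft_force: [0.3, 0.0, 0.5]
grip_width: 0.0273
```

```bash
python3 -c "
from h import *
place(.04,-.0018,.12)"
```

```text
t 7.22 pos [ 0.4205 -0.1783  0.2072] j [-0.4   0.18 -0.14  1.27  0.    1.08] F [0.3 0.  0.5] w 0.0273
shift [  87.7  218.8 -387. ] turn [-0.0002 -0.0073  0.0105]
```

Request:
play_rows --pt "2 16 -28 0 0 0 1" --pt "3 17 -30 0 0 0 1" --pt "5 17 -30 0 0 0 1" --pt "7 17 -30 0 0 0 1" --pt "7 17 -30 0 0 0 1" --pt "7 17 -30 0 0 0 1" --pt "7 17 -30 0 0 0 1" --pt "7 17 -30 0 0 0 1" --pt "7 17 -30 0 0 0 1" --pt "7 17 -30 0 0 0 1" --pt "7 17 -30 0 0 0 1" --pt "7 17 -30 0 0 0 1" --pt "7 16 -29 0 -0.0073 0.0105 1" --pt "8 0 0 0 0 0 1" --pt "0 0 0 0 0 0 1" --pt "0 0 0 0 0 0 1"

```text
clock: 8.55
eef_pos: [0.6023, 0.2265, 0.1192]
tool_rot: [0.476, 0.522, -0.478, 0.522]
ft_force: [0.0, 0.2, -0.7]
grip_width: 0.0272
```

```bash
python3 -c "
from h import *
from workcell import *
place(.04,-.0018,.0216)
p=camera('wrist');cv2.imwrite('pics/w3.png',p['frame'][:,:,::-1])
P,C=cloud(p);c=get_obs()['eef_pos']
d=P-c
m=(abs(d[:,2]-.0304)<.006)&(abs(d@BX)<.03)&(abs(d@BY)<.12)
q=d[m];print(m.sum(),np.median(q[:,2]),rect(np.stack([q@BX,q@BY],1)))
from cl import cleats
cleats(p)
"
```

```text
t 8.55 pos [0.6023 0.2265 0.1192] j [ 0.36  0.59  0.24  1.22 -0.    1.84] F [ 0.   0.2 -0.7] w 0.0272
shift [97.6  2.5  0.1] turn [0.0039 0.0021 0.0014]
19526 0.029571015996253072 (array([-3.9, 30.9]), array([125.1,  53.8]), -80.94)
board 42269 (array([564.8, 225. ]), array([249.8, 248.6]), 4.87) [[-0.1239, -0.101], [0.1225, 0.1229]] 0.01896447738438875
cleat -1 1742 (array([524.9, 165.5]), array([68.9, 20.7]), 5.23) [[-0.0783, -0.0657], [-0.0148, -0.0464]] [-0.04712064 -0.05446308] [ 0.02639615 -0.05321928] 0.04099555463580777
cleat 1 3657 (array([561. , 278.8]), array([160. ,  20.3]), 5.04) [[-0.0778, 0.0441], [0.0778, 0.063]] [-0.01867427  0.05366418] [0.00640953 0.05378387] 0.04097957444438796
```

View pics/w3.png

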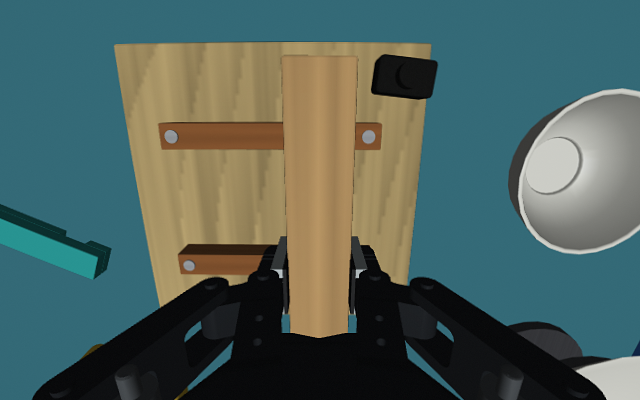

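```bash
cat > held.py <<'E'
from h import *
from workcell import *
p=camera('wrist');P,C=cloud(p);o=get_obs();c=o['eef_pos']
R=Ro.from_quat(o['tool_rot']).as_matrix();d=(P-c)@R
m=(abs(d[:,0]+.0304)<.006)&(abs(d[:,1])<.011)
q=d[m];print('held: top',np.median(q[:,0]),'tool z range',np.percentile(q[:,2],[.2,99.8]))
m=(abs(d[:,0]+.0304)<.006)&(abs(d[:,1])<.02)&(d[:,2]<-.04)&(d[:,2]>-.085)
q=d[m];print('tool y range',np.percentile(q[:,1],[.5,99.5]))
E
python3 held.py
```

```text
held: top -0.02990819621831333 tool z range [-0.09240204  0.03038336]
tool y range [-0.0138154   0.01381669]
```

Request:
play_rows --pt "30 1 0.6 0 0 0 1" --pt "25 1 0.7 0.004 0 0 1" --pt "15 0.5 0 0 0 0 1" --pt "8 0 0 0 0 0 1" --pt "4 0 0 0 0 0 1" --pt "2 0 0 0 0 0 1" --pt "0 0 0 0 0 0 1" --pt "0 0 0 0 0 0 1"

```text
clock: 9.32
eef_pos: [0.6073, 0.226, 0.038]
tool_rot: [0.48, 0.519, -0.478, 0.521]
ft_force: [-0.3, 0.1, 0.0]
grip_width: 0.0271
```

Request:
play_rows --pt "2 0 0 0 0 0 1" --pt "2 0 0 0 0 0 1" --pt "2 0 0 0 0 0 1" --pt "0 0 0 0 0 0 1"

```text
clock: 9.65
eef_pos: [0.6061, 0.2259, 0.0302]
tool_rot: [0.479, 0.52, -0.479, 0.521]
ft_force: [-0.0, -0.8, -0.9]
grip_width: 0.0272
```

```bash
python3 -c "
from h import *
place(.04,-.003,.0216)
"
```

```text
t 9.65 pos [0.6061 0.2259 0.0302] j [ 0.36  0.67  0.13  1.04 -0.    1.85] F [-0.  -0.8 -0.9] w 0.0272
shift [ 8.6 -1.3  0.5] turn [-0.0021  0.001  -0.0009]
```

Request:
play_rows --pt "1.5 0 0.3 0 0 0 1" --pt "1.5 0 0 0 0 0 1" --pt "0 0 0 0 0 0 1"

```text
clock: 9.9
eef_pos: [0.6061, 0.2255, 0.027]
tool_rot: [0.479, 0.52, -0.479, 0.521]
ft_force: [-0.5, -0.2, -1.1]
grip_width: 0.0273
```

Request:
play_rows --pt "1 0 0 0 0 0 1" --pt "1 0 0 0 0 0 1" --pt "0 0 0 0 0 0 1"

```text
clock: 10.15
eef_pos: [0.6062, 0.2255, 0.0252]
tool_rot: [0.479, 0.52, -0.479, 0.521]
ft_force: [-0.2, 0.7, -0.4]
grip_width: 0.028
```

No resistance below the riding level (0.0296), so the notches are engaging.

Request:
play_rows --pt "1 0 0 0 0 0 1" --pt "1 0 0 0 0 0 1" --pt "0.7 0 0 0 0 0 1" --pt "0 0 0 0 0 0 1"

```text
clock: 10.48
eef_pos: [0.6062, 0.2255, 0.0226]
tool_rot: [0.479, 0.52, -0.479, 0.521]
ft_force: [-0.5, 0.1, -0.3]
grip_width: 0.0272
```

Request:
play_rows --pt "0.7 0 0 0 0 0 1" --pt "0.7 0 0 0 0 0 1" --pt "0 0 0 0 0 0 1"

```text
clock: 10.73
eef_pos: [0.6063, 0.2256, 0.0224]
tool_rot: [0.479, 0.52, -0.479, 0.521]
ft_force: [-2.5, -0.9, 4.6]
grip_width: 0.0273
```

Contact came at the home level. Releasing and rising.

Request:
play_rows --pt "0 0 0 0 0 0 0" --pt "0 0 0 0 0 0 -0.2" --pt "0 0 0 0 0 0 -0.2" --pt "-10 0 0 0 0 0 -0.2" --pt "-20 0 0 0 0 0 -0.2" --pt "-35 0 0 0 0 0 -0.2" --pt "-35 0 0 0 0 0 -0.2" --pt "-35 0 0 0 0 0 -0.2" --pt "-35 0 0 0 0 0 -0.2" --pt "0 0 0 0 0 0 -0.2"

```text
clock: 11.57
eef_pos: [0.6101, 0.2272, 0.2016]
tool_rot: [0.484, 0.517, -0.474, 0.523]
ft_force: [1.3, 0.1, 0.8]
grip_width: 0.0512
```

```bash
cat > chk.py <<'E'
from h import *
from workcell import *
import sys
for n in sys.argv[1:]:
    p=camera(n);P,C=cloud(p);B=P-BC;bx,by,z=B@BX,B@BY,P[:,2]
    W=(C[:,0]>C[:,2]+20)
    for s in (-1,1):
        m=W&(abs(bx-s*.04)<.03)&(abs(by)<.11)&(z>.045)&(z<.064)
        if m.sum()>50: print(n,'long',s,m.sum(),rect(np.stack([bx[m],by[m]],1)),'topz',np.median(z[m]).round(4),'x',np.percentile(bx[m],[1,99]).round(4))
    m=W&(abs(bx)<.085)&(abs(by)<.05)&(z>.064)&(z<.082)
    if m.sum()>50: print(n,'wide',m.sum(),rect(np.stack([bx[m],by[m]],1)),'topz',np.median(z[m]).round(4))
E
python3 chk.py wrist scene; python3 -c "
from h import *
slat('2',.1)"
```

```text
wrist long 1 4497 (array([41.9, -0.7]), array([180. ,  28.1]), 89.77) topz 0.0529 x [0.0283 0.0558]
scene long 1 684 (array([43.9, -0. ]), array([180.4,  34. ]), 89.35) topz 0.0516 x [0.0279 0.0584]
t 11.67 pos [0.6075 0.2263 0.1948] j [ 0.36  0.55  0.37  1.39 -0.    1.85] F [ 0.2  1.1 -0.1] w 0.0513
shift [  13.1 -202.5  469.1] turn [-1.6345 -0.298   0.325 ]
```

Request:
play_rows --pt "1 -15 36 0 0 0 -0.2" --pt "1 -15.5 36 0 0 0 -0.2" --pt "1 -15.5 36 0 0 0 -0.2" --pt "1 -15.5 36 0 0 0 -0.2" --pt "1 -15.5 36 0 0 0 -0.2" --pt "1 -15.5 36 0 0 0 -0.2" --pt "1 -15.5 36 0 0 0 -0.2" --pt "1 -15.5 36 0 0 0 -0.2" --pt "1 -15.5 36 0 0 0 -0.2" --pt "1 -16 36 0 0 0 -0.2" --pt "1 -16 36 0 0 0 -0.2" --pt "1 -16 37 0 0 0 -0.2" --pt "1 -16 36 0 0 0 -0.2" --pt "0 0 0 -0.1167 -0.0213 0.0232 -0.2" --pt "0 0 0 -0.1167 -0.0213 0.0232 -0.2" --pt "0 0 0 -0.1167 -0.0213 0.0232 -0.2" --pt "0 0 0 -0.1167 -0.0213 0.0232 -0.2" --pt "0 0 0 -0.1167 -0.0213 0.0232 -0.2" --pt "0 0 0 -0.1167 -0.0213 0.0232 -0.2" --pt "0 0 0 -0.1167 -0.0213 0.0232 -0.2"

```text
clock: 13.33
eef_pos: [0.4414, -0.2576, 0.177]
tool_rot: [0.235, 0.59, -0.222, 0.74]
ft_force: [-0.5, -0.7, -0.6]
grip_width: 0.0511
```

Request:
play_rows --pt "0 0 0 -0.1167 -0.0213 0.0232 -0.2" --pt "0 0 0 -0.1167 -0.0213 0.0232 -0.2" --pt "0 0 0 -0.1167 -0.0213 0.0232 -0.2" --pt "0 0 0 -0.1167 -0.0213 0.0232 -0.2" --pt "0 0 0 -0.1167 -0.0213 0.0232 -0.2" --pt "0 0 0 -0.1167 -0.0213 0.0232 -0.2" --pt "0 0 0 -0.1167 -0.0213 0.0232 -0.2" --pt "0 0 0 0 0 0 -0.2" --pt "0 0 0 0 0 0 -0.2"

```text
clock: 14.08
eef_pos: [0.4416, -0.2583, 0.1772]
tool_rot: [-0.045, 0.554, 0.069, 0.828]
ft_force: [0.0, -0.1, -0.2]
grip_width: 0.0508
```

```bash
cat > top.py <<'E'
from h import *
from workcell import *
import sys
slat(sys.argv[1],-.031)
P,C=cloud(camera('wrist'));X=np.cross(RY,N)
for k in TOP:
    d=P-TOP[k];m=(abs(d@N)<.006)&(abs(d@X)<.1)&(abs(d@RY)<.04)&(C[:,0]>C[:,2]+35)
    q=d[m]
    if m.sum()>20: print(k,m.sum(),rect(np.stack([q@X,q@RY],1)),np.median(q@N))
E
python3 top.py 2
```

```text
t 14.08 pos [ 0.4416 -0.2583  0.1772] j [-0.7   0.11 -0.38  0.83  0.3  -0.83] F [ 0.  -0.1 -0.2] w 0.0508
shift [129.8  -0.2   4.9] turn [-0.005  -0.0083  0.0003]
2 6230 (array([-0.8, -1.5]), array([179.9,  27.8]), -0.17) 0.0013454831284812614
w 10293 (array([-1. , -1.5]), array([139.4,  56.4]), -0.36) 0.0015374941699638999
```

Request:
play_rows --pt "35 -1 2 -0.005 -0.008 0 -0.2" --pt "30 -0.5 2 0 0 0 -0.2" --pt "25 0 0 0 0 0 -0.2" --pt "17 0 0 0 0 0 -0.2" --pt "12 0 0 0 0 0 -0.2" --pt "9 0 0 0 0 0 -0.2" --pt "0 0 0 0 0 0 -0.2" --pt "0 0 0 0 0 0 1" --pt "0 0 0 0 0 0 1" --pt "0 0 0 0 0 0 1" --pt "0 0 0 0 0 0 1" --pt "0 0 0 0 0 0 1" --pt "0 0 0 0 0 0 1"

```text
clock: 15.22
eef_pos: [0.496, -0.2516, 0.0631]
tool_rot: [-0.05, 0.549, 0.071, 0.831]
ft_force: [-1.2, 0.3, 4.2]
grip_width: 0.0269
```

```bash
python3 -c "
from h import *
slat('2',-.031)"
```

```text
t 15.22 pos [ 0.496  -0.2516  0.0631] j [-0.62  0.32 -0.47  0.49  0.28 -0.75] F [-1.2  0.3  4.2] w 0.0269
shift [ 3.4  2.4 -2.2] turn [0.0048 0.0033 0.0026]
```

Request:
play_rows --pt "-10 0 0 0 0 0 1" --pt "-20 0 0 0 0 0 1" --pt "-30 0 0 0 0 0 1" --pt "-35 0 0 0 0 0 1" --pt "-35 0 0 0 0 0 1" --pt "-30 0 0 0 0 0 1" --pt "0 0 0 0.1165 0.0226 -0.0239 1" --pt "0 0 0 0.1165 0.0226 -0.0239 1" --pt "0 0 0 0.1165 0.0226 -0.0239 1" --pt "0 0 0 0.1165 0.0226 -0.0239 1" --pt "0 0 0 0.1165 0.0226 -0.0239 1" --pt "0 0 0 0.1165 0.0226 -0.0239 1" --pt "0 0 0 0.1165 0.0226 -0.0239 1" --pt "0 0 0 0.1165 0.0226 -0.0239 1" --pt "0 0 0 0.1165 0.0226 -0.0239 1" --pt "0 0 0 0.1165 0.0226 -0.0239 1" --pt "0 0 0 0.1165 0.0226 -0.0239 1" --pt "0 0 0 0.1165 0.0226 -0.0239 1" --pt "0 0 0 0.1165 0.0226 -0.0239 1" --pt "0 0 0 0.1165 0.0226 -0.0239 1"

```text
clock: 16.88
eef_pos: [0.4333, -0.2611, 0.21]
tool_rot: [0.477, 0.524, -0.481, 0.517]
ft_force: [0.8, 0.4, -0.4]
grip_width: 0.0271
```

```bash
python3 -c "
from h import *
place(-.038,-.003,.12)"; python3 held.py
```

```text
t 16.88 pos [ 0.4333 -0.2611  0.21  ] j [-0.54  0.27 -0.01  1.3  -0.    0.95] F [ 0.8  0.4 -0.4] w 0.0271
shift [  90.1  134.5 -469.9] turn [-0.0013 -0.0032  0.0102]
held: top -0.029583897364008307 tool z range [-0.09373327  0.03122181]
tool y range [-0.01409344  0.01356345]
```

Request:
play_rows --pt "2 9.6 -33.5 0 0 0 1" --pt "3 9.6 -33.5 0 -0.003 0.01 1" --pt "5 9.6 -33.5 0 0 0 1" --pt "7 9.6 -33.5 0 0 0 1" --pt "7 9.6 -33.5 0 0 0 1" --pt "7 9.6 -33.5 0 0 0 1" --pt "7 9.6 -33.5 0 0 0 1" --pt "7 9.6 -33.5 0 0 0 1" --pt "7 9.6 -33.5 0 0 0 1" --pt "7 9.6 -33.5 0 0 0 1" --pt "7 9.6 -33.5 0 0 0 1" --pt "7 9.6 -33.5 0 0 0 1" --pt "7 9.6 -33.5 0 0 0 1" --pt "8 9.7 -33.5 0 0 0 1" --pt "0 0 0 0 0 0 1" --pt "0 0 0 0 0 0 1"

```text
clock: 18.27
eef_pos: [0.5253, 0.2188, 0.1206]
tool_rot: [0.476, 0.523, -0.476, 0.524]
ft_force: [1.2, -0.3, -0.6]
grip_width: 0.0272
```

```bash
python3 -c "
from h import *
place(-.0385,-.004,.0231)";python3 held.py; python3 chk.py scene
```

```text
t 18.27 pos [0.5253 0.2188 0.1206] j [ 0.4   0.44  0.    1.13 -0.    1.87] F [ 1.2 -0.3 -0.6] w 0.0272
shift [97.5  1.2  1.2] turn [ 0.0094  0.0017 -0.0003]
held: top -0.028801095134585626 tool z range [-0.09430584  0.0306653 ]
tool y range [-0.01327764  0.01433896]
scene long 1 681 (array([43. , -0.3]), array([182.3,  33.5]), -89.59) topz 0.0514 x [0.0274 0.0581]
```

Request:
play_rows --pt "30 0.6 0.7 0 0 0 1" --pt "25 0.6 0.7 0.009 0 0 1" --pt "15 0 0 0 0 0 1" --pt "8 0 0 0 0 0 1" --pt "4 0 0 0 0 0 1" --pt "2 0 0 0 0 0 1" --pt "2 0 0 0 0 0 1" --pt "0 0 0 0 0 0 1" --pt "0 0 0 0 0 0 1"

```text
clock: 19.12
eef_pos: [0.5284, 0.2165, 0.0363]
tool_rot: [0.48, 0.519, -0.479, 0.521]
ft_force: [-0.0, 0.1, -0.6]
grip_width: 0.0268
```

```bash
python3 -c "
from h import *
place(-.0385,-.0045,.0231)"
```

```text
t 19.12 pos [0.5284 0.2165 0.0363] j [ 0.39  0.53 -0.1   0.93 -0.    1.88] F [-0.   0.1 -0.6] w 0.0268
shift [13.2 -1.6 -0.7] turn [-0.0048  0.0003 -0.0034]
```

Request:
play_rows --pt "1.5 0 -0.4 0 0 0 1" --pt "1.5 0 0 0 0 0 1" --pt "1 0 0 0 0 0 1" --pt "1 0 0 0 0 0 1" --pt "1 0 0 0 0 0 1" --pt "0 0 0 0 0 0 1"

```text
clock: 19.62
eef_pos: [0.5274, 0.2166, 0.0289]
tool_rot: [0.48, 0.519, -0.479, 0.52]
ft_force: [0.6, -0.3, -0.8]
grip_width: 0.0276
```

Request:
play_rows --pt "1 0 0 0 0 0 1" --pt "1 0 0 0 0 0 1" --pt "1 0 0 0 0 0 1" --pt "0 0 0 0 0 0 1"

```text
clock: 19.95
eef_pos: [0.5274, 0.2166, 0.026]
tool_rot: [0.48, 0.519, -0.48, 0.52]
ft_force: [-0.8, 0.6, -1.5]
grip_width: 0.0272
```

Request:
play_rows --pt "1 0 0 0 0 0 1" --pt "0.7 0 0 0 0 0 1" --pt "0.5 0 0 0 0 0 1" --pt "0 0 0 0 0 0 1"

```text
clock: 20.28
eef_pos: [0.5276, 0.2166, 0.024]
tool_rot: [0.48, 0.519, -0.479, 0.52]
ft_force: [0.1, -0.6, -0.4]
grip_width: 0.0273
```

Request:
play_rows --pt "0.6 0 0 0 0 0 1" --pt "0.6 0 0 0 0 0 1" --pt "0 0 0 0 0 0 1"

```text
clock: 20.53
eef_pos: [0.5277, 0.2167, 0.0239]
tool_rot: [0.48, 0.519, -0.479, 0.52]
ft_force: [-1.9, -0.1, 5.9]
grip_width: 0.0268
```

Home again, with contact at 0.0240 as predicted. Releasing, checking, then on to the wide slat.

Request:
play_rows --pt "0 0 0 0 0 0 0" --pt "0 0 0 0 0 0 -0.2" --pt "0 0 0 0 0 0 -0.2" --pt "-10 0 0 0 0 0 -0.2" --pt "-20 0 0 0 0 0 -0.2" --pt "-35 0 0 0 0 0 -0.2" --pt "-35 0 0 0 0 0 -0.2" --pt "-35 0 0 0 0 0 -0.2" --pt "-35 0 0 0 0 0 -0.2" --pt "0 0 0 0 0 0 -0.2" --pt "0 0 0 0 0 0 -0.2"

```text
clock: 21.45
eef_pos: [0.5291, 0.2175, 0.1965]
tool_rot: [0.482, 0.518, -0.477, 0.521]
ft_force: [-0.5, -0.2, -0.6]
grip_width: 0.0514
```

```bash
python3 chk.py wrist scene; python3 -c "
from h import *
slat('w',.1)"
```

```text
wrist long -1 4640 (array([-37.2,  -1.6]), array([178.7,  28. ]), 89.29) topz 0.053 x [-0.0511 -0.0231]
wrist long 1 4465 (array([42. ,  4.2]), array([170.7,  28.9]), 89.88) topz 0.053 x [0.0279 0.0559]
scene long -1 604 (array([-35.8,  -1.2]), array([181.9,  34.1]), 88.8) topz 0.0516 x [-0.0521 -0.0203]
scene long 1 684 (array([39.6, -1.5]), array([179.6,  43.4]), -88.06) topz 0.0514 x [0.0272 0.0584]
t 21.55 pos [0.5269 0.2166 0.1926] j [ 0.39  0.4   0.12  1.3  -0.    1.88] F [-0.5  0.8 -1.3] w 0.0513
shift [  17.5 -132.9  551.3] turn [-1.636  -0.3015  0.3318]
```

Request:
play_rows --pt "0 -8.9 36.8 0 0 0 -1" --pt "0 -8.9 36.8 0 0 0 -1" --pt "0 -8.9 36.8 0 0 0 -1" --pt "0 -8.9 36.8 0 0 0 -1" --pt "0 -8.9 36.8 0 0 0 -1" --pt "0 -8.9 36.8 0 0 0 -1" --pt "0 -8.9 36.8 0 0 0 -1" --pt "0 -8.9 36.8 0 0 0 -1" --pt "0 -8.9 36.8 0 0 0 -1" --pt "0 -8.9 36.8 0 0 0 -1" --pt "0 -8.9 36.8 0 0 0 -1" --pt "0 -8.9 36.8 0 0 0 -1" --pt "0 -8.9 36.8 0 0 0 -1" --pt "0 -8.9 36.8 0 0 0 -1" --pt "0 -8.9 36.8 0 0 0 -1" --pt "0 0 0 -0.1168 -0.0215 0.0237 -1" --pt "0 0 0 -0.1168 -0.0215 0.0237 -1" --pt "0 0 0 -0.1168 -0.0215 0.0237 -1" --pt "0 0 0 -0.1168 -0.0215 0.0237 -1" --pt "0 0 0 -0.1168 -0.0215 0.0237 -1"

```text
clock: 23.22
eef_pos: [0.4372, -0.3432, 0.1906]
tool_rot: [0.312, 0.58, -0.301, 0.69]
ft_force: [-0.4, -0.6, 0.8]
grip_width: 0.0852
```

Request:
play_rows --pt "0 0 0 -0.1168 -0.0215 0.0237 -1" --pt "0 0 0 -0.1168 -0.0215 0.0237 -1" --pt "0 0 0 -0.1168 -0.0215 0.0237 -1" --pt "0 0 0 -0.1168 -0.0215 0.0237 -1" --pt "0 0 0 -0.1168 -0.0215 0.0237 -1" --pt "0 0 0 -0.1168 -0.0215 0.0237 -1" --pt "0 0 0 -0.1168 -0.0215 0.0237 -1" --pt "0 0 0 -0.1168 -0.0215 0.0237 -1" --pt "0 0 0 -0.1168 -0.0215 0.0237 -1" --pt "0 0 0 0 0 0 -1" --pt "0 0 0 0 0 0 -1"

```text
clock: 24.13
eef_pos: [0.4374, -0.3437, 0.1911]
tool_rot: [-0.044, 0.552, 0.07, 0.83]
ft_force: [0.2, 0.9, -0.0]
grip_width: 0.0856
```

```bash
python3 top.py w
```

```text
t 24.13 pos [ 0.4374 -0.3437  0.1911] j [-0.85  0.21 -0.21  0.93  0.34 -0.98] F [ 0.2  0.9 -0. ] w 0.0856
shift [145.9  -0.5  -4.6] turn [-0.0061 -0.0023 -0.0026]
w 8800 (array([-1.3, -1.5]), array([139. ,  55.8]), -0.17) 0.001439376043711074
```

Request:
play_rows --pt "35 -1 -3 -0.006 -0.002 -0.003 -1" --pt "35 -1 -3 0 0 0 -1" --pt "30 0 0 0 0 0 -1" --pt "20 0 0 0 0 0 -1" --pt "15 0 0 0 0 0 -1" --pt "10 0 0 0 0 0 -1" --pt "6 0 0 0 0 0 -1" --pt "0 0 0 0 0 0 -1" --pt "0 0 0 0 0 0 1" --pt "0 0 0 0 0 0 1" --pt "0 0 0 0 0 0 1" --pt "0 0 0 0 0 0 1" --pt "0 0 0 0 0 0 1"

```text
clock: 25.27
eef_pos: [0.4921, -0.3383, 0.0534]
tool_rot: [-0.05, 0.549, 0.07, 0.832]
ft_force: [-2.4, -1.1, 6.9]
grip_width: 0.0554
```

```bash
python3 -c "
from h import *
slat('w',-.037)"
```

```text
t 25.27 pos [ 0.4921 -0.3383  0.0534] j [-0.76  0.42 -0.33  0.57  0.32 -0.9 ] F [-2.4 -1.1  6.9] w 0.0554
shift [ 3.6  3.8 -1.8] turn [0.0051 0.004  0.0048]
```

Request:
play_rows --pt "-10 0 0 0 0 0 1" --pt "-20 0 0 0 0 0 1" --pt "-30 0 0 0 0 0 1" --pt "-35 0 0 0 0 0 1" --pt "-35 0 0 0 0 0 1" --pt "-35 0 0 0 0 0 1" --pt "0 0 0 0 0 0 1"

```text
clock: 25.85
eef_pos: [0.4284, -0.3511, 0.2116]
tool_rot: [-0.053, 0.547, 0.067, 0.833]
ft_force: [1.0, -0.6, -0.4]
grip_width: 0.0551
```

```bash
python3 -c "
from h import *
place(.0055,0,.14,False)"
```

```text
t 25.85 pos [ 0.4284 -0.3511  0.2116] j [-0.87  0.18 -0.19  0.97  0.34 -1.01] F [ 1.  -0.6 -0.4] w 0.0551
shift [152.8 544.7 193.2] turn [ 0.0881  0.4084 -0.0031]
```

Level first, then travel.

Request:
play_rows --pt "0 0 0 0.022 0.102 0 1" --pt "0 0 0 0.022 0.102 0 1" --pt "0 0 0 0.022 0.102 0 1" --pt "0 0 0 0.022 0.102 -0.003 1" --pt "0 0 0 0 0 0 1"

```text
clock: 26.27
eef_pos: [0.4304, -0.3471, 0.2028]
tool_rot: [-0.029, 0.71, 0.036, 0.703]
ft_force: [1.3, -0.1, -1.4]
grip_width: 0.0555
```

```bash
python3 -c "
from h import *
place(.0055,0,.14,False)"
```

```text
t 26.27 pos [ 0.4304 -0.3471  0.2028] j [-0.68  0.37  0.11  1.32  0.   -0.77] F [ 1.3 -0.1 -1.4] w 0.0555
shift [ 67.1 556.6 191.8] turn [ 0.0061 -0.009  -0.0107]
```

Request:
play_rows --pt "2 34.8 12 0 0 0 1" --pt "3 34.8 12 0 -0.009 -0.01 1" --pt "3 34.8 12 0 0 0 1" --pt "3 34.8 12 0 0 0 1" --pt "4 34.8 12 0 0 0 1" --pt "4 34.8 12 0 0 0 1" --pt "4 34.8 12 0 0 0 1" --pt "4 34.8 12 0 0 0 1" --pt "5 34.8 12 0 0 0 1" --pt "5 34.8 12 0 0 0 1" --pt "5 34.8 12 0 0 0 1" --pt "5 34.8 12 0 0 0 1" --pt "5 34.8 12 0 0 0 1" --pt "5 34.8 12 0 0 0 1" --pt "5 34.8 12 0 0 0 1" --pt "5 34.8 12 0 0 0 1" --pt "0 0 0 0 0 0 1" --pt "0 0 0 0 0 0 1"

```text
clock: 27.77
eef_pos: [0.5696, 0.2249, 0.1363]
tool_rot: [-0.032, 0.706, 0.032, 0.707]
ft_force: [0.3, -0.1, -0.5]
grip_width: 0.0548
```

```bash
sed -i 's/.0304/.0345/g' held.py; python3 -c "
from h import *
place(.0055,0,.034,False)
from workcell import *
cv2.imwrite('pics/w4.png',camera('wrist')['frame'][:,:,::-1])"; python3 held.py
```

```text
t 27.77 pos [0.5696 0.2249 0.1363] j [ 0.38  0.51  0.16  1.21 -0.    0.29] F [ 0.3 -0.1 -0.5] w 0.0548
shift [102.3   0.3   0.5] turn [ 0.0062  0.0012 -0.0001]
held: top -0.03462735372499633 tool z range [-0.07304175  0.02672262]
tool y range [-0.01978976  0.01978434]
```

View pics/w4.png

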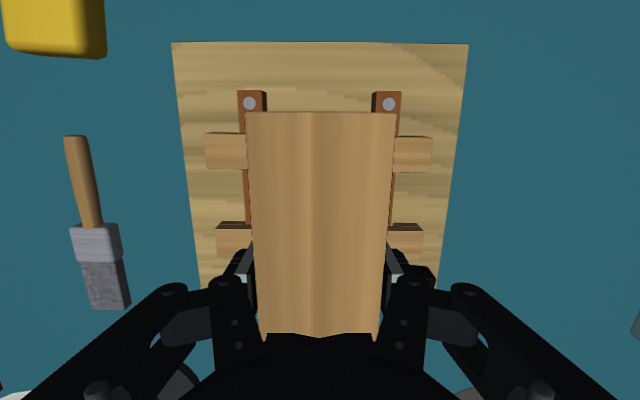

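The wrist view shows the wide slat (columns 247–395) squarely over both long slats and centred. Lowering.

Request:
play_rows --pt "30 0 0.5 0.006 0 0 1" --pt "25 0 0 0 0 0 1" --pt "15 0 0 0 0 0 1" --pt "8 0 0 0 0 0 1" --pt "5 0 0 0 0 0 1" --pt "3 0 0 0 0 0 1" --pt "2 0 0 0 0 0 1" --pt "0 0 0 0 0 0 1" --pt "0 0 0 0 0 0 1"

```text
clock: 28.62
eef_pos: [0.572, 0.2239, 0.0506]
tool_rot: [-0.029, 0.705, 0.029, 0.708]
ft_force: [0.4, 0.1, -0.3]
grip_width: 0.0553
```

```bash
python3 -c "
from h import *
place(.0055,0,.034,False)"
```

```text
t 28.62 pos [0.572  0.2239 0.0506] j [ 0.37  0.59  0.04  1.02 -0.    0.29] F [ 0.4  0.1 -0.3] w 0.0553
shift [16.6  1.5 -1.7] turn [-0.0033  0.0047 -0.0004]
```

Request:
play_rows --pt "2 0.5 -1 0 0 0 1" --pt "2 0 0 0 0.004 0 1" --pt "1.5 0 0 0 0 0 1" --pt "1 0 0 0 0 0 1" --pt "1 0 0 0 0 0 1" --pt "1 0 0 0 0 0 1" --pt "0 0 0 0 0 0 1"

```text
clock: 29.2
eef_pos: [0.57, 0.2241, 0.0407]
tool_rot: [-0.029, 0.707, 0.029, 0.706]
ft_force: [0.0, 0.2, -1.6]
grip_width: 0.0553
```

Request:
play_rows --pt "1 0 0 0 0 0 1" --pt "1 0 0 0 0 0 1" --pt "1 0 0 0 0 0 1" --pt "0 0 0 0 0 0 1"

```text
clock: 29.53
eef_pos: [0.57, 0.2241, 0.0377]
tool_rot: [-0.029, 0.707, 0.029, 0.706]
ft_force: [0.1, 0.6, -1.7]
grip_width: 0.0552
```

Past the riding level (0.042) with no resistance.

Request:
play_rows --pt "1 0 0 0 0 0 1" --pt "1 0 0 0 0 0 1" --pt "0.7 0 0 0 0 0 1" --pt "0 0 0 0 0 0 1"

```text
clock: 29.87
eef_pos: [0.57, 0.2241, 0.0351]
tool_rot: [-0.029, 0.707, 0.029, 0.706]
ft_force: [0.9, 0.6, -1.4]
grip_width: 0.0552
```

Request:
play_rows --pt "0.7 0 0 0 0 0 1" --pt "0.5 0 0 0 0 0 1" --pt "0 0 0 0 0 0 1"

```text
clock: 30.12
eef_pos: [0.5702, 0.2242, 0.0343]
tool_rot: [-0.029, 0.707, 0.029, 0.706]
ft_force: [-0.9, 0.1, -0.9]
grip_width: 0.0558
```

Request:
play_rows --pt "0.5 0 0 0 0 0 1" --pt "0.5 0 0 0 0 0 1" --pt "0 0 0 0 0 0 1"

```text
clock: 30.37
eef_pos: [0.5703, 0.2242, 0.0341]
tool_rot: [-0.029, 0.707, 0.029, 0.706]
ft_force: [-3.1, -1.0, 4.7]
grip_width: 0.0551
```

Home. I'll open only part way because the cleats are close, then rise.

Request:
play_rows --pt "0 0 0 0 0 0 -0.5" --pt "0 0 0 0 0 0 -0.5" --pt "0 0 0 0 0 0 -0.5" --pt "-5 0 0 0 0 0 -0.5" --pt "-10 0 0 0 0 0 -0.5" --pt "-20 0 0 0 0 0 -0.5" --pt "-35 0 0 0 0 0 -0.5" --pt "-35 0 0 0 0 0 -0.5" --pt "-35 0 0 0 0 0 -0.5" --pt "-35 0 0 0 0 0 -0.5" --pt "0 0 0 0 0 0 -0.5" --pt "0 0 0 0 0 0 -0.5"

```text
clock: 31.37
eef_pos: [0.5723, 0.2249, 0.2125]
tool_rot: [-0.028, 0.704, 0.03, 0.709]
ft_force: [-0.2, -0.2, -0.5]
grip_width: 0.064
```

```bash
python3 chk.py wrist scene side; python3 -c "
from workcell import *
import cv2
cv2.imwrite('pics/w5.png',camera('wrist')['frame'][:,:,::-1]);print(get_obs()['grip_width'])"
```

```text
wrist long -1 3157 (array([-37.5,  -1. ]), array([180.4,  28.1]), 89.31) topz 0.0528 x [-0.0519 -0.0233]
wrist long 1 2684 (array([41.3, -0.4]), array([180.4,  27.7]), 89.75) topz 0.0529 x [0.0275 0.0548]
wrist wide 7270 (array([ 2.5, -1.8]), array([140.1,  56.1]), -0.91) topz 0.0689
scene long -1 460 (array([-39.7,  -0.9]), array([182.8,  57.9]), 88.45) topz 0.0516 x [-0.064  -0.0149]
scene long 1 490 (array([44. , -0.7]), array([178.1,  57.3]), 81.63) topz 0.0517 x [0.0144 0.0676]
scene wide 868 (array([ 5. , -1.2]), array([141.1,  60.8]), -2.43) topz 0.0677
side long -1 673 (array([-42.7,   1. ]), array([182.2,  55.9]), 82.41) topz 0.0529 x [-0.0679 -0.013 ]
side long 1 583 (array([43.9,  2.7]), array([182.2,  59.1]), -81.05) topz 0.0527 x [0.0125 0.0667]
side wide 1159 (array([ 2.6, -1. ]), array([141.3,  59.9]), -0.3) topz 0.069
0.06402618885251783
```

View pics/w5.png

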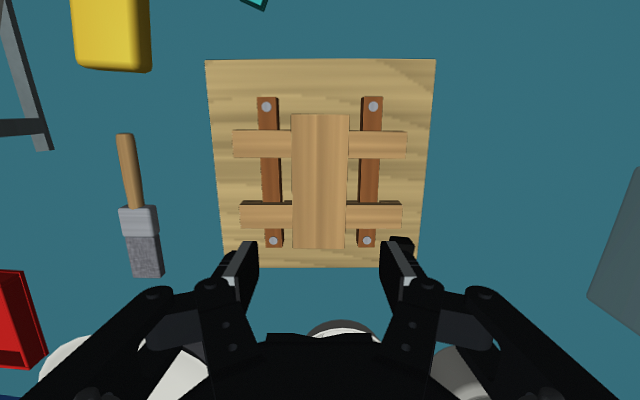

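The crib is complete: the wide slat (columns 291–349) sits over both long slats. The top heights, 53 mm for the long slats and 69 mm for the wide one, match the home heights of 52 and 68 mm. Handing in.

```bash
python3 -c "
from workcell import *
print(job_done(), get_obs()['clock'])"
```

```text
the job is handed in; nothing more can be done
the job is handed in; nothing more can be done
```

The crib is built and handed in at about 32 s of the 72 s. Both long slats are home on the cleats and the wide slat is home across them. I lowered each slat in small steps. All three went past the riding height without resistance and met light contact (about 5–6 N) within about 1 mm of home height.

The last wrist-camera check, in board coordinates:

| Slat | Position | Top height (home) | Off square |
|---|---|---|---|
| Long, near | x = −37.5 mm, y = −1.0 mm | 52.8 mm (52) | 0.7° |
| Long, far | x = +41.3 mm, y = −0.4 mm | 52.9 mm (52) | 0.3° |
| Wide | x = +2.5 mm, y = −1.8 mm | 68.9 mm (68) | 0.9° |

The scene and side cameras agree on the heights within about 1.5 mm. Their outline fits of the long slats came out roughly twice too wide and up to 9° off, because those points also take in the sides of the slats and the wide slat. I relied on the wrist camera for positions and angles.

The gripper was open and about 0.14 m clear of the crib at hand-in. I never went near the brush, sponge, stamp or look-alikes, and did not measure their final positions. `job_done()` reported no verdict.

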